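# Seat the casting flasks over their wax trees

### The job

The wax trees are ready for investing: lower each of the four steel casting flasks over a wax tree and seat it upright, fully down inside the lip of its rubber base. Each flask belongs on the base whose lip fits its diameter; of the two equally wide flasks the tall one goes over the tall tree and the short one over the short tree. Set them down gently, without striking a tree or base hard, and let go of all four.

Things in the scene. Friction and masses are not known exactly. Their poses are not given: they have to be found in the camera images.
- flask_small_center (a point): Casting flask 'small': a stainless steel tube, open at both ends, standing upright on the worktop; 40 mm outside diameter, 62 mm high, wall 2.5 mm; the narrowest of the four, plain wall. Loose, 140 g or somewhat more or less. The point lies on its axis half-way up, 31 mm above its lower edge; z is along the axis, x and y have no meaning (round).
- flask_short_center (a point): Casting flask 'short': a stainless steel tube, open at both ends, standing upright on the worktop; 52 mm outside diameter, 48 mm high, wall 2.5 mm; the lowest of the four, plain wall; as wide as the tall one. Loose, 150 g or somewhat more or less. The point lies on its axis half-way up, 24 mm above its lower edge; z is along the axis, x and y have no meaning (round).
- flask_tall_center (a point): Casting flask 'tall': a stainless steel tube, open at both ends, standing upright on the worktop; 52 mm outside diameter, 90 mm high, wall 2.5 mm; the highest of the four, wall pierced with rows of small holes; as wide as the short one. Loose, 260 g or somewhat more or less. The point lies on its axis half-way up, 45 mm above its lower edge; z is along the axis, x and y have no meaning (round).
- flask_large_center (a point): Casting flask 'large': a stainless steel tube, open at both ends, standing upright on the worktop; 64 mm outside diameter, 70 mm high, wall 2.5 mm; the widest of the four, wall pierced with rows of small holes. Loose, 270 g or somewhat more or less. The point lies on its axis half-way up, 35 mm above its lower edge; z is along the axis, x and y have no meaning (round).
- base_small: Round dark rubber base (69 mm across, fixed) for the 40 mm flask, carrying a slim tree of tiny studs, 17 mm across, in green wax, top 50 mm above the worktop. Its lip, 22 mm high, flares to guide the flask: 46 mm across inside at the seat, 59 mm at the mouth. The flat seat lies 8 mm above the worktop, round a low boss; the seated flask's middle is 39 mm up. Origin: centre of the underside, z up.
- base_short: Round dark rubber base (81 mm across, fixed) for the 52 mm flask, carrying a low tree of rings, 26 mm across, in green wax, top 42 mm above the worktop. Its lip, 22 mm high, flares to guide the flask: 58 mm across inside at the seat, 71 mm at the mouth. The flat seat lies 8 mm above the worktop, round a low boss; the seated flask's middle is 32 mm up. Origin: centre of the underside, z up.
- base_tall: Round dark rubber base (81 mm across, fixed) for the 52 mm flask, carrying a high tree of rings, 26 mm across, in green wax, top 82 mm above the worktop. Its lip, 22 mm high, flares to guide the flask: 58 mm across inside at the seat, 71 mm at the mouth. The flat seat lies 8 mm above the worktop, round a low boss; the seated flask's middle is 53 mm up. Origin: centre of the underside, z up.
- base_large: Round dark rubber base (93 mm across, fixed) for the 64 mm flask, carrying the broadest tree of rings, 34 mm across, in green wax, top 62 mm above the worktop. Its lip, 22 mm high, flares to guide the flask: 70 mm across inside at the seat, 83 mm at the mouth. The flat seat lies 8 mm above the worktop, round a low boss; the seated flask's middle is 43 mm up. Origin: centre of the underside, z up.

How it is judged:
By the outcome, as a careful person would: the job done as asked, in the order asked, and still so for the second after the job is handed in, with the robot touching nothing.
It also fails if it takes over 104 s, if anything falls off the work surface, if the arm or the gripper's body presses on something with over 40 N, if the wrist force passes 120 N, or if a joint passes its speed limit or range.

### The arm

A 6-joint arm with a two-finger parallel gripper is mounted at the origin on a cart in front of the work surface, level with it; the furniture and walls round the work are solid. World frame = base frame: x ahead of the robot, y to its left, z up, the work surface at z = 0. Lengths are in mm, angles in rad, forces in N, time in s.
With the tool pointing down it reaches from about 275 to 750 mm from the base axis. Payload 10.2 kg.
Tool frame: the origin (TCP) lies between the finger pads; the fingertips stand 17 mm ahead of it and the grasp point (between the pads) lies 2 mm behind it (tips_ahead is the distance from the TCP to the fingertips, in mm); z points along the fingers, y is the line along which they close (so a half turn about z gives the same grasp; the last joint's range is limited). The gripper opens to 85 mm and grips with 20 to 120 N. Pads are 22 mm wide; open, the fingers measure 114 mm over their backs; the gripper's body (76 mm by 85 mm) begins 54 mm behind the grasp point. The pads swing forward as they close: fully open they stand 13 mm farther back than shut.
Start: joints at [-1.511, 0.313, 1.498, -0, 1.331, -0.223], TCP at [146.486, -504.156, 248.294] pointing down, gripper open.
Joint ranges: [-2.94, 2.94], [-0.97, 2.17], [0.19, 2.56], [-1.23, 4.37], [0.02, 3.11], [-2.88, 2.88]. Speed limits (rad/s): [2.39, 2.39, 3.01, 3.14, 3.14, 3.14].

### API

Orientations are given as a unit quaternion [w, x, y, z].
In Python, from rig import sense, capture, finish_job, boxes_of, tips_ahead gives the robot as it stands.
- The arm moves only by the tool drive_tool, never from a script. Its argument "commands" is text: rows parted by semicolons, each of 7 numbers parted by spaces: the shift along the world's x, y, z in units of 0.1 m (1.0 is 0.1 m), then the turn, a rotation vector about the world's x, y, z in units of pi/4 rad (1.0 is pi/4 rad), then the opening in per cent of the stroke, from 0 (shut) to 100 (fully open). A call has 1 to 20 rows; each row shifts and turns the commanded pose from where the row before left it; what a row does not reach is not made up. A row lasts 1/12 s, in which the tool goes at most 41.7 mm and 7.16 degrees, less where a joint would pass 70% of its speed; a pose out of reach is approached as far as the arm can. A call with a number of a shift or a turn outside -1 to 1 is refused whole. A call with a gripper value outside its range is refused whole. The fingers move at their own pace and stop on an object; "force" is the grip in N (left out, the last holds). Time passes only in rows, so rows that do not move let the fingers close. It gives the time, the measured TCP pose, the force, the opening and the grip force at its end, in the units of the state.
- sense(): the state, without advancing time (a new reading comes with each control period).
- capture(name): name is "scene" or "top"; returns a dict with "pixels" (420x560x3 uint8, blue, green, red), "fov_y" (degrees; the focal length in pixels is half the picture's height over the tangent of half this angle, whatever the lens; pixels are square), "cx", "cy" (the principal point, pixels), "k1" (the pictures are not rectified: a ray, as slopes to the right and down, at radius r is drawn at 1 + k1 r^2 times it, then the intrinsics apply), "position" and "attitude" of the camera in the world. Camera axes: x right, y down, z forward; pixel columns grow to the right and rows downward; lengths in mm; the calibration is good to about 2 mm. A picture is of the moment at which its call begins. There is no depth.
- finish_job(): hands the job in; it is judged then, once.
Trained networks look in a picture, given as the dict that the camera call returned (one of the last four; its "shot" number tells which), for a name from the list of things; names that differ only in an ending like _2 or _b are one class to them, and where a whole thing is asked for, a point or a joint stands for the part that bears it (a point fixed in the world has none). Each returns a list of dicts, best first, with "confidence" (0 to 1); they miss things now and then, are a little off and sometimes report something else, mostly with a low value. They report only what shows in the picture. A call takes as long as a camera call.
- boxes_of(picture, name): "position" ([column, row] in pixels, amid what is visible of it).
The state is a dict: "time_s": time; "joints": joint angles; "dq": joint speeds; "tau": joint torques, N m; "eef_pos": TCP position; "ee_rot": TCP orientation; "force": force on the tool from outside, world axes, zero at the start; "wrist_torque": the same for the moment, N m; "grip_width": opening from 0.0 (shut) to 1.0 (fully open); "grip_force": force on a finger pad.
Only numpy, scipy, OpenCV 4.12 (cv2) and the standard library are available. Lean on these libraries where they do the work, as an engineer would, in place of code of your own. Each camera call takes 0.05 s, during which the arm holds its last target. There are 200 camera calls.

## Working session

There is one attempt and no reset: what is moved stays moved. The work goes in short steps, Python scripts to look and compute and a tool call to move; the robot and the scene stay as the last step left them, time stands still between calls to the robot, and variables do not carry over. Pictures are saved under pics/ and viewed, at most 14 in all, crops included, and the job is handed in when it is done.

Besides the shell and the picture viewer there is one more tool, called after "Request:" as name(argument=value, ...) on one line, values as JSON. drive_tool: Moves the arm, as the interface text tells. Shifts and turns lie within -1 to 1; 1 stands for 0.1 m of shift or pi/4 rad of turn. Its arguments: {"type":"object","properties":{"commands":{"type":"string"},"force":{"type":"number"}},"required":["commands"]}

```bash
mkdir -p pics; ls; cat > h.py <<'E'
import numpy as np, cv2
from rig import *
from scipy.spatial.transform import Rotation as R
NAMES=[p+n+s for p,s in(("flask_","_center"),("base_","")) for n in("small","short","tall","large")]
def cam(c):
    q=c["attitude"]; return R.from_quat([q[1],q[2],q[3],q[0]]).as_matrix(), np.array(c["position"],float)
def ray(c,px):
    h=c["pixels"].shape[0]; f=h/2/np.tan(np.radians(c["fov_y"])/2)
    d=np.array([(px[0]-c["cx"])/f,(px[1]-c["cy"])/f]); u=d.copy()
    for _ in range(30): u=d/(1+c["k1"]*(u@u))
    M,p=cam(c); return p,M@np.array([u[0],u[1],1])
def at(c,px,z):
    p,v=ray(c,px); return p+v*(z-p[2])/v[2]
def proj(c,X):
    M,p=cam(c); v=(np.atleast_2d(X)-p)@M; u=v[:,:2]/v[:,2:]
    h=c["pixels"].shape[0]; f=h/2/np.tan(np.radians(c["fov_y"])/2)
    return u*(1+c["k1"]*(u**2).sum(1,keepdims=True))*f+[c["cx"],c["cy"]]
E
python3 - <<'E'
from h import *
for n in("top","scene"):
    c=capture(n); cv2.imwrite(f"pics/{n}0.png",c["pixels"]); print(n,c["position"],c["attitude"],c["fov_y"],c["k1"])
    for m in NAMES:
        for b in boxes_of(c,m)[:2]: print(m,np.round(b["position"]),round(b["confidence"],2),np.round(at(c,b["position"],{'f':30,'b':15}[m[0]])[:2]))
print(sense())
E
```

```text
pics
top [ 345.00847063   47.01080161 1075.77649891] [ 0.06121416 -0.70135495  0.70696065 -0.06753292] 48.39708744889058 0.03602132187366265
flask_small_center [208. 246.] 0.72 [466. 216.]
flask_short_center [212. 180.] 0.67 [619. 210.]
flask_tall_center [150. 242.] 0.56 [477. 347.]
flask_large_center [140. 176.] 0.87 [628. 375.]
base_small [360. 180.] 0.91 [ 621. -133.]
base_short [426. 190.] 0.87 [ 595. -285.]
base_tall [352. 246.] 0.76 [ 465. -108.]
base_tall [358. 180.] 0.22 [ 622. -127.]
base_large [414. 245.] 0.71 [ 466. -249.]
scene [195.06475971 773.15791155 710.00255518] [ 0.09255815 -0.18926005  0.88352646 -0.41832358] 54.71926940465644 -0.07875887199000398
flask_small_center [272. 264.] 0.9 [472. 202.]
flask_short_center [220. 252.] 0.64 [601. 216.]
flask_tall_center [244. 302.] 0.78 [480. 323.]
flask_large_center [179. 298.] 0.57 [609. 369.]
base_tall [320. 195.] 0.64 [ 464. -108.]
base_large [336. 173.] 0.72 [ 459. -233.]
{'time_s': 0.9, 'joints': array([-1.51142467e+00,  3.12871889e-01,  1.49769586e+00, -4.41310855e-05,
        1.33098223e+00, -2.23379595e-01]), 'dq': array([ 0.00104289, -0.00102115,  0.00068978, -0.00148487, -0.00018359,
       -0.00147005]), 'tau': array([-1.02454109e-03, -4.12162399e+01, -2.59895432e+01, -3.02298658e-04,
        5.11604467e-04, -1.54596268e-05]), 'eef_pos': array([ 146.4633528 , -504.16459323,  248.31012701]), 'ee_rot': array([ 1.95087148e-05,  9.90022362e-01,  1.40910335e-01, -2.31098451e-05]), 'force': array([-0.72214253, -1.02801176,  0.31193436]), 'wrist_torque': array([ 0.00666132, -0.00416646, -0.02583127]), 'grip_force': 0.0, 'grip_width': 1.0011591231691723}
```

View pics/top0.png

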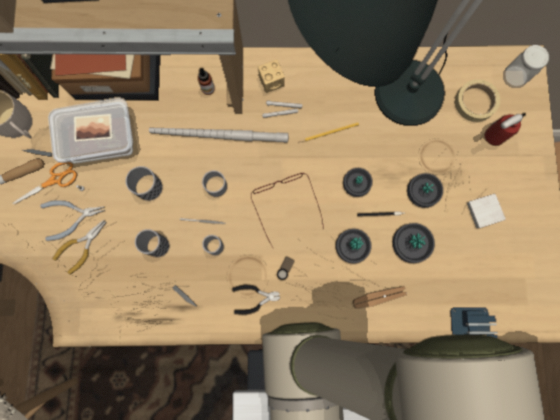

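View pics/scene0.png

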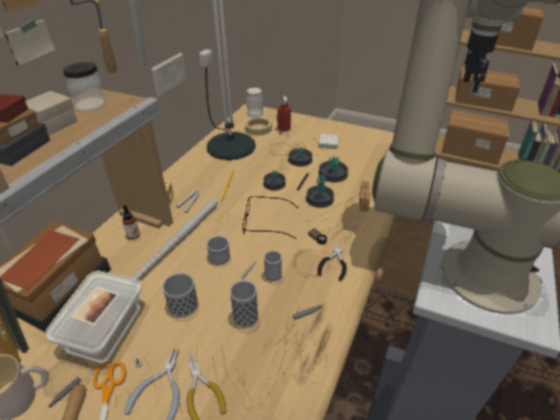

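The top view shows the flasks at about (144,183) large, (214,184) short, (152,243) tall and (213,245) small. The bases are at (357,182) small, (425,190) short, (352,245) tall and (413,243) large. Next I'll fit cylinder models to the detections and overlay them on the picture.

```bash
cat > fit.py <<'E'
from h import *
from scipy.optimize import least_squares
DIM={"flask_small_center":(40,62),"flask_short_center":(52,48),"flask_tall_center":(52,90),"flask_large_center":(64,70),
"base_small":(69,22),"base_short":(81,22),"base_tall":(81,22),"base_large":(93,22)}
G={"flask_small_center":(466,210),"flask_short_center":(615,212),"flask_tall_center":(475,340),"flask_large_center":(620,372),
"base_small":(621,-133),"base_short":(595,-285),"base_tall":(465,-108),"base_large":(462,-245)}
t=np.linspace(0,2*np.pi,60)
def ring(x,y,r,z): return np.c_[x+r*np.cos(t),y+r*np.sin(t),0*t+z]
def bb(c,m,p):
    d,h=DIM[m]; q=np.r_[proj(c,ring(*p,d/2,0)),proj(c,ring(*p,d/2,h))]
    return (q.min(0)+q.max(0))/2
def fit(obs,m):
    f=lambda p: np.concatenate([bb(c,m,p)-o for c,o in obs])
    s=least_squares(f,G[m]); return s.x,f(s.x)
E
python3 - <<'E'
from fit import *
C={n:capture(n) for n in("top","scene")}
Z=5; im=cv2.resize(C["top"]["pixels"],None,fx=Z,fy=Z,interpolation=cv2.INTER_CUBIC)
off=(Z-1)/2
for m in NAMES:
    obs=[]
    for c in C.values():
        for b in boxes_of(c,m)[:3]:
            if b["confidence"]>.3 and np.linalg.norm(np.array(b["position"])-bb(c,m,G[m]))<15: obs.append((c,np.array(b["position"]))); break
    p,r=fit(obs,m) if obs else (G[m],[0]); print(m,np.round(p,1),np.round(r,1),*[np.round(fit([o],m)[0]) for o in obs])
    d,h=DIM[m]
    for z,col in((0,(0,255,255)),(h,(0,0,255))):
        q=proj(C["top"],ring(*p,d/2,z))*Z+off; cv2.polylines(im,[q.astype(int)],True,col,1)
a=im[150*Z:270*Z,120*Z:240*Z]; b=im[150*Z:270*Z,325*Z:450*Z]
cv2.imwrite("pics/ov1.png",a);cv2.imwrite("pics/ov2.png",b)
E
```

```text
flask_small_center [469.9 191.3] [-1.4 -0.3  0.8 -1.6] [469. 188.] [470. 196.]
flask_short_center [609.2 217. ] [ 2.5  4.  -4.6  0.2] [619. 223.] [599. 212.]
flask_tall_center [472.6 344.3] [ 0.7  0.9 -1.   0.2] [475. 346.] [471. 343.]
flask_large_center [619.4 367.3] [-0.3  3.4 -2.7 -2.6] [627. 367.] [610. 371.]
base_small [ 622.  -129.1] [-0.6  0.4 -0.1 -1.7] [ 623. -131.] [ 618. -121.]
base_short [ 595.3 -281.9] [-1.8 -1.1  2.4 -3.2] [ 593. -286.] [ 595. -261.]
base_tall [ 466.7 -110.8] [ 0.5 -0.6  0.4  1.3] [ 465. -110.] [ 470. -116.]
base_large [ 468.6 -248.8] [ 0.6  0.3 -0.8  1.2] [ 469. -247.] [ 468. -256.]
```

View pics/ov1.png

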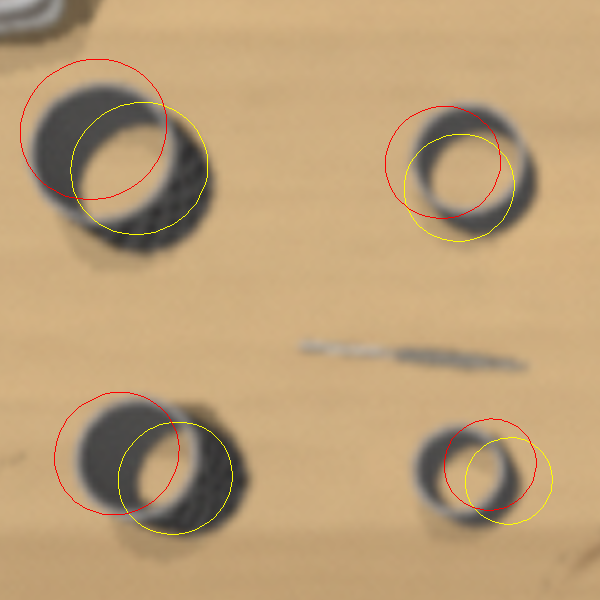

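View pics/ov2.png

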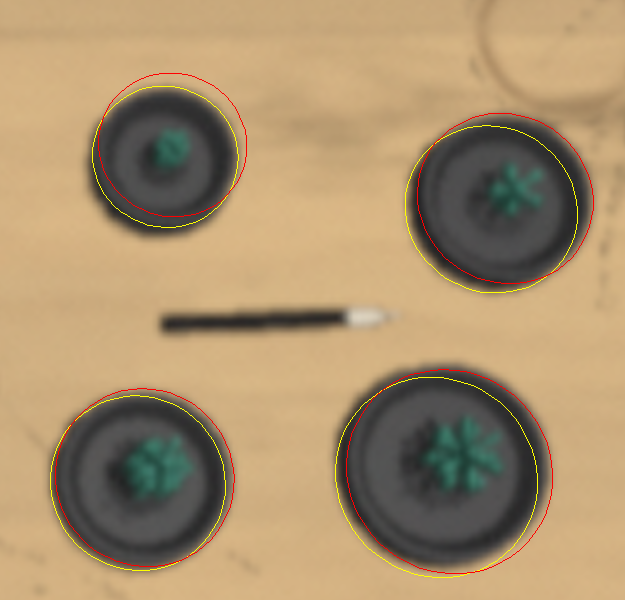

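The detector boxes were several pixels off. The overlay shows the true outlines clearly, so I'll fit the model silhouettes to a low-saturation mask instead.

```bash
cat > sil.py <<'E'
from fit import *
from scipy.optimize import minimize
Z=5
def mask(c,thr):
    im=cv2.resize(c["pixels"],None,fx=Z,fy=Z,interpolation=cv2.INTER_CUBIC)
    s=cv2.cvtColor(im,cv2.COLOR_BGR2HSV); return im,((s[...,1]<thr)|(s[...,2]<50)).astype(np.uint8)
def hull(c,m,p,z0=0):
    d,h=DIM[m]; q=np.r_[proj(c,ring(*p,d/2,z0)),proj(c,ring(*p,d/2,h+z0))]*Z+(Z-1)/2
    return cv2.convexHull(q.astype(np.float32))
def silfit(c,m,g,M,z0=0):
    k=hull(c,m,g).reshape(-1,2); lo=(k.min(0)-60).astype(int); hi=(k.max(0)+60).astype(int)
    sub=M[lo[1]:hi[1],lo[0]:hi[0]].copy()
    cs,_=cv2.findContours(sub,cv2.RETR_EXTERNAL,cv2.CHAIN_APPROX_NONE)
    big=max(cs,key=cv2.contourArea); S=np.zeros_like(sub); cv2.drawContours(S,[big],-1,1,-1)
    def cost(p):
        A=np.zeros_like(S); cv2.fillConvexPoly(A,np.round((hull(c,m,p,z0)-lo)*16).astype(np.int32),1,shift=4)
        return 1-(A&S).sum()/(A|S).sum()
    r=minimize(cost,g,method="Nelder-Mead",options=dict(initial_simplex=np.array([g,np.add(g,(15,0)),np.add(g,(0,15))])))
    return r.x,1-r.fun
E
python3 - <<'E'
from sil import *
t_=capture("top"); im,M=mask(t_,75); s_=capture("scene"); im2,M2=mask(s_,75)
G.update(flask_small_center=(470,205),base_small=(615,-131))
for m in NAMES:
    p,i=silfit(t_,m,G[m],M)
    try: p2,i2=silfit(s_,m,p,M2)
    except Exception: p2,i2=(0,0),0
    print(m,np.round(p,1),round(i,3),np.round(p2,1),round(i2,3))
    d,h=DIM[m]
    for z,col in((0,(0,255,255)),(h,(0,0,255))):
        q=proj(t_,ring(*p,d/2,z))*Z+2; cv2.polylines(im,[q.astype(int)],True,col,1)
a=np.hstack([im[750:1350,600:1200],im[750:1350,1625:2250]]); cv2.imwrite("pics/ov3.png",cv2.resize(a,(800,392),interpolation=cv2.INTER_AREA))
E
```

```text
flask_small_center [468.9 206.7] 0.96 [468.4 205.5] 0.966
flask_short_center [612.7 207. ] 0.969 [611.6 206.4] 0.97
flask_tall_center [471.6 337.7] 0.966 [471.2 336. ] 0.933
flask_large_center [610.5 364.8] 0.973 [609.3 363.6] 0.973
base_small [ 617.4 -125.8] 0.887 [ 618.5 -129.4] 0.825
base_short [ 596.6 -281.6] 0.907 [ 597.9 -285.8] 0.83
base_tall [ 467. -110.] 0.923 [ 468.7 -114.4] 0.599
base_large [ 473.3 -249.9] 0.927 [ 475.  -252.3] 0.65
```

View pics/ov3.png

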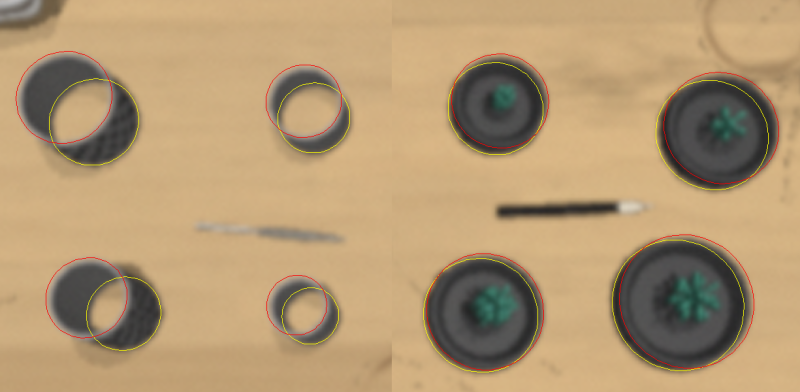

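```bash
python3 - <<'E'
from sil import *
B={"base_small":(617,-127,50),"base_short":(597,-283,42),"base_tall":(467,-111,82),"base_large":(474,-250,62)}
for n in("top","scene"):
    c=capture(n); im=cv2.resize(c["pixels"],None,fx=Z,fy=Z,interpolation=cv2.INTER_CUBIC)
    hsv=cv2.cvtColor(im,cv2.COLOR_BGR2HSV).astype(int); V=hsv[...,2]
    gr=((hsv[...,0]>65)&(hsv[...,0]<105)&(hsv[...,1]>80)).astype(np.uint8)
    for m,(x,y,h) in B.items():
        k=hull(c,m,(x,y)).reshape(-1,2); lo=(k.min(0)-30).astype(int); hi=(k.max(0)+30).astype(int); lo[1]-=120*(n=="scene")
        g=gr[lo[1]:hi[1],lo[0]:hi[0]]; ys,xs=np.nonzero(g); q=(np.r_[xs.mean(),ys.mean()]+lo-2)/Z
        out=[n,m,"green@.75h",np.round(at(c,q,8+.7*(h-8))[:2]), "bb low/high", np.round(at(c,q,.5*h)[:2])]
        for H in (10,16,22):
            DIM[m]=(DIM[m][0],H); p,i=silfit(c,m,(x,y),((V<105)|(gr>0)).astype(np.uint8)); out+=[H,np.round(p,1),round(i,3)]
        print(*out)
E
```

```text
top base_small green@.75h [ 616. -125.] bb low/high [ 619. -127.] 10 [ 618.  -125.8] 0.931 16 [ 617. -125.] 0.898 22 [ 616.  -123.3] 0.866
top base_short green@.75h [ 596. -282.] bb low/high [ 599. -286.] 10 [ 597.5 -284.2] 0.965 16 [ 597.6 -282.1] 0.932 22 [ 597.1 -282.1] 0.897
top base_tall green@.75h [ 466. -110.] bb low/high [ 469. -113.] 10 [ 468.3 -111.5] 0.935 16 [ 467.6 -110. ] 0.913 22 [ 467.5 -107.9] 0.893
top base_large green@.75h [ 472. -247.] bb low/high [ 474. -252.] 10 [ 473.4 -249.5] 0.965 16 [ 473.7 -247.9] 0.938 22 [ 471.9 -246.6] 0.911
scene base_small green@.75h [ 611. -114.] bb low/high [ 619. -130.] 10 [ 618.9 -129.2] 0.877 16 [ 618.4 -127.3] 0.91 22 [ 618.7 -127. ] 0.838
scene base_short green@.75h [ 595. -277.] bb low/high [ 601. -294.] 10 [ 598.8 -285.8] 0.883 16 [ 597.5 -284.8] 0.934 22 [ 598.4 -283.7] 0.852
scene base_tall green@.75h [ 465. -143.] bb low/high [ 472. -170.] 10 [ 469.2 -113.7] 0.655 16 [ 468.7 -112.5] 0.652 22 [ 468.5 -112.2] 0.599
scene base_large green@.75h [ 471. -182.] bb low/high [ 477. -203.] 10 [ 475.  -250.7] 0.619 16 [ 475.2 -249. ] 0.657 22 [ 475.5 -246.1] 0.649
```

Request:
drive_tool(commands="0.22 0.34 0 0 0 0 100;0.22 0.34 0 0 0 0 100;0.22 0.34 0 0 0 0 100;0.22 0.34 0 0 0 0 100;0.22 0.34 0 0 0 0 100;0.22 0.34 0 0 0 0 100;0.22 0.34 0 0 0 0 100;0.22 0.34 0 0 0 0 100;0.22 0.34 0 0 0 0 100;0.22 0.34 0 0 0 0 100;0.22 0.34 0 0 0 0 100;0.22 0.34 0 0 0 0 100;0.22 0.34 0 0 0 0 100;0.22 0.34 0 0 0 0 100;0.22 0.34 0 0 0 0 100;0.22 0.34 0 0 0 0 100;0.22 0.34 0 0 0 0 100;0.22 0.34 0 0 0 0 100;0.22 0.34 0 0 0 0 100;0.22 0.34 0 0 0 0 100", force=30)

```text
time_s: 3.67
eef_pos: [587.1, 177.9, 248.3]
ee_rot: [0.0, 0.99, 0.141, 0.0]
force: [0.6, -1.3, 0.5]
grip_width: 0.997
grip_force: 0.0
```

```bash
python3 -c "
from rig import *
print(tips_ahead if not callable(tips_ahead) else tips_ahead()); s=sense(); print(s['joints'],s['eef_pos'],s['ee_rot'])"
```

```text
17.0
[ 1.03566429e-01  5.11945678e-01  1.20734214e+00 -6.17178385e-05
  1.42220033e+00  1.39123733e+00] [587.13706748 177.9379273  248.25044663] [3.24819578e-05 9.89996075e-01 1.41094890e-01 5.10547257e-05]
```

Request:
drive_tool(commands="0.12 0.14 -0.2 0 0 0 100;0.12 0.14 -0.3 0 0 0 100;0 0 -0.4 0 0 0 100;0 0 -0.4 0 0 0 100;0 0 -0.3 0 0 0 100;0 0 0 0 0 0 100;0 0 0 0 0 0 100")

```text
time_s: 4.25
eef_pos: [610.2, 203.8, 88.0]
ee_rot: [-0.0, 0.99, 0.141, -0.001]
force: [0.4, 0.5, 1.1]
grip_width: 0.996
grip_force: 0.0
```

```bash
python3 -c "
from h import *
s=sense(); print(s['eef_pos'])
for n in('top','scene'):
    c=capture(n); q=proj(c,[612,206,24])[0].astype(int); a=c['pixels'][max(0,q[1]-50):q[1]+50,max(0,q[0]-60):q[0]+60]; cv2.imwrite(f'pics/a_{n}.png',cv2.resize(a,None,fx=4,fy=4))
a=np.hstack([cv2.resize(cv2.imread(f'pics/a_{n}.png'),(390,325)) for n in('top','scene')]); cv2.imwrite('pics/a.png',a)"
```

```text
[610.24984615 203.80518854  88.00462251]
```

View pics/a.png

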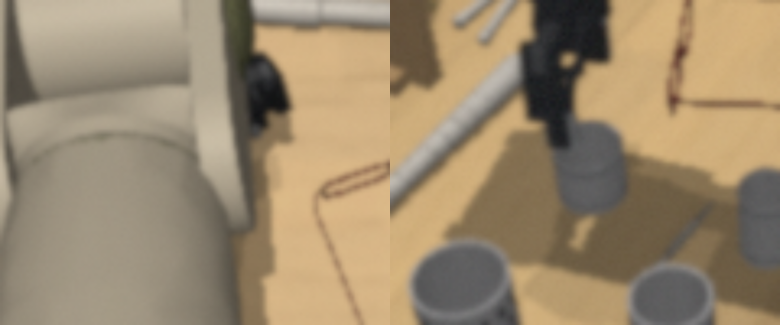

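The scene view shows the near finger just above the short flask and lined up with it. I'll go down and grip.

Request:
drive_tool(commands="0.015 0.027 -0.2 0 0 0 100;0 0 -0.2 0 0 0 100;0 0 -0.14 0 0 0 100;0 0 0 0 0 0 100;0 0 0 0 0 0 50;0 0 0 0 0 0 40;0 0 0 0 0 0 30;0 0 0 0 0 0 30;0 0 0 0 0 0 30;0 0 0 0 0 0 30;0 0 0 0 0 0 30;0 0 0 0 0 0 30", force=30)

```text
time_s: 5.35
eef_pos: [613.1, 206.7, 36.8]
ee_rot: [0.0, 0.99, 0.141, 0.002]
force: [-1.3, -0.8, 7.0]
grip_width: 0.609
grip_force: 30.6
```

Request:
drive_tool(commands="0 0 0.05 0 0 0 30;0 0 0.1 0 0 0 30;0 0 0.2 0 0 0 30;0 0 0.3 0 0 0 30;0 0 0.3 0 0 0 30;0 0 0.3 0 0 0 30;0 0 0.2 0 0 0 30;0 0 0 0 0 0 30;0 0 0 0 0 0 30;0 0 0 0 0 0 30", force=35)

```text
time_s: 6.18
eef_pos: [611.4, 206.4, 178.1]
ee_rot: [-0.0, 0.99, 0.141, -0.001]
force: [-0.1, 1.2, -1.6]
grip_width: 0.61
grip_force: 37.1
```

```bash
python3 -c "
from h import *
s=sense(); print(s['eef_pos'],s['force'])
c=capture('scene'); q=proj(c,[612,206,150])[0].astype(int); a=c['pixels'][max(0,q[1]-60):q[1]+60,max(0,q[0]-60):q[0]+60]; cv2.imwrite('pics/b.png',cv2.resize(a,None,fx=4,fy=4))"
```

```text
[611.35963282 206.44617402 178.12925885] [-0.10974841  1.21845121 -1.59456801]
```

View pics/b.png

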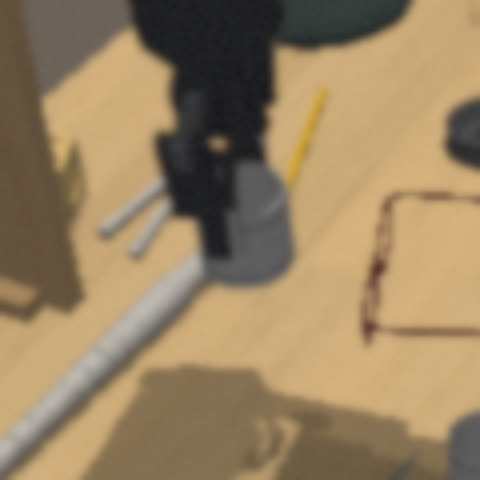

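```bash
cat > chk.py <<'E'
import sys
from sil import *
def overlay(m,low,name,cams=("scene",)):
    """low: height of the flask's lower edge under the TCP; draws flask model at the TCP axis and pad tips"""
    s=sense(); P=s["eef_pos"]; q=s["ee_rot"]; T=R.from_quat([q[1],q[2],q[3],q[0]]).as_matrix(); d,h=DIM[m]; o=[]
    for n in cams:
        c=capture(n); im=cv2.resize(c["pixels"],None,fx=Z,fy=Z,interpolation=cv2.INTER_CUBIC)
        for z in(P[2]-low,P[2]-low+h): cv2.polylines(im,[(proj(c,ring(P[0],P[1],d/2,z))*Z+2).astype(int)],True,(0,0,255),1)
        for sg in(-1,1):
            K=[P+T@np.array([a,sg*b,z]) for a,b,z in((-11,d/2,17),(11,d/2,17),(11,d/2+14,17),(-11,d/2+14,17))]
            cv2.polylines(im,[(proj(c,K)*Z+2).astype(int)],True,(0,255,0),1)
        k=(proj(c,P)[0]*Z).astype(int); o.append(im[max(0,k[1]-200):k[1]+300,max(0,k[0]-250):k[0]+250])
    cv2.imwrite(name,np.hstack(o))
E
python3 -c "
from chk import *
overlay('flask_short_center',36.8,'pics/c.png')"
```

```text
(no output)
```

View pics/c.png

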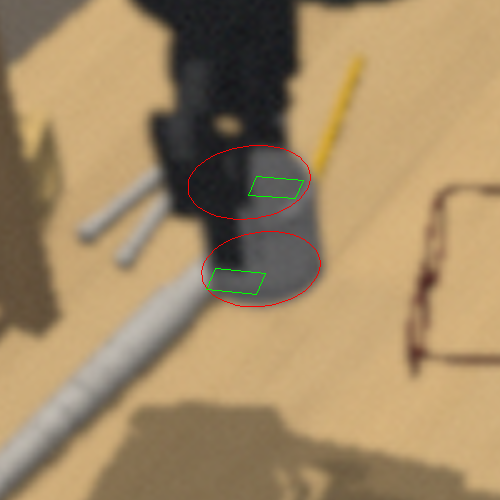

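The model outline matches the held flask to within about 2 mm, and the fingertips clear the lower edge. Next I'll carry it to base_short.

Request:
drive_tool(commands="-0.011 -0.2 0 0 0 0 30;-0.011 -0.4 0 0 0 0 30;-0.011 -0.4 0 0 0 0 30;-0.011 -0.4 0 0 0 0 30;-0.011 -0.4 0 0 0 0 30;-0.011 -0.4 0 0 0 0 30;-0.011 -0.4 0 0 0 0 30;-0.011 -0.4 0 0 0 0 30;-0.011 -0.4 0 0 0 0 30;-0.011 -0.4 0 0 0 0 30;-0.011 -0.4 0 0 0 0 30;-0.011 -0.4 0 0 0 0 30;-0.005 -0.3 0 0 0 0 30;0 0 -0.2 0 0 0 30;0 0 -0.3 0 0 0 30;0 0 -0.2 0 0 0 30;0 0 0 0 0 0 30;0 0 0 0 0 0 30", force=35)

```text
time_s: 7.78
eef_pos: [597.8, -283.2, 108.2]
ee_rot: [-0.001, 0.99, 0.141, -0.001]
force: [0.6, 0.2, -0.4]
grip_width: 0.609
grip_force: 37.4
```

Request:
drive_tool(commands="0 -0.008 -0.15 0 0 0 30;0 0 -0.15 0 0 0 30;0 0 -0.1 0 0 0 30;0 0 -0.07 0 0 0 30;0 0 -0.05 0 0 0 30;0 0 -0.04 0 0 0 30;0 0 -0.03 0 0 0 30;0 0 -0.02 0 0 0 30;0 0 0 0 0 0 30;0 0 0 0 0 0 30")

```text
time_s: 8.62
eef_pos: [598.4, -284.3, 48.6]
ee_rot: [0.0, 0.99, 0.141, 0.0]
force: [-0.3, 0.0, -1.7]
grip_width: 0.607
grip_force: 37.4
```

Request:
drive_tool(commands="0 0 -0.015 0 0 0 30;0 0 -0.015 0 0 0 30;0 0 -0.01 0 0 0 30;0 0 0 0 0 0 30;0 0 0 0 0 0 30")

```text
time_s: 9.03
eef_pos: [598.3, -284.3, 44.8]
ee_rot: [0.0, 0.99, 0.141, 0.0]
force: [-2.5, 1.2, 5.0]
grip_width: 0.608
grip_force: 37.8
```

Request:
drive_tool(commands="0 0 0 0 0 0 66;0 0 0 0 0 0 72;0 0 0 0 0 0 100;0 0 0 0 0 0 100;0 0 0 0 0 0 100;0 0 0 0 0 0 100;0 0 0.1 0 0 0 100;0 0 0.2 0 0 0 100;0 0 0.4 0 0 0 100;0 0 0.4 0 0 0 100;0 0 0.4 0 0 0 100;0 0 0 0 0 0 100")

```text
time_s: 10.03
eef_pos: [600.5, -285.6, 204.5]
ee_rot: [0.005, 0.99, 0.141, 0.005]
force: [0.7, -0.4, 1.6]
grip_width: 0.999
grip_force: 0.0
```

```bash
python3 - <<'E'
from sil import *
c=capture("scene"); im,M=mask(c,75)
for z,col in((8,(0,255,255)),(56,(0,0,255))): cv2.polylines(im,[(proj(c,ring(598,-284,26,z))*Z+2).astype(int)],True,col,1)
k=(proj(c,[598,-284,30])[0]*Z).astype(int); cv2.imwrite("pics/d.png",im[k[1]-220:k[1]+250,k[0]-250:k[0]+300])
print(sense()["eef_pos"])
E
```

```text
[ 599.6067012  -285.09117479  200.1017611 ]
```

View pics/d.png

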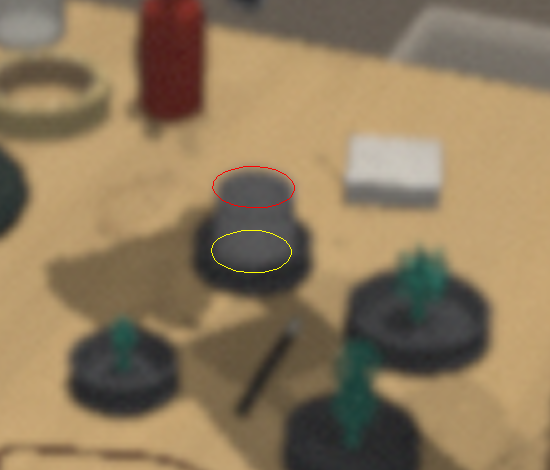

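The short flask sits upright in its base. Next is the large flask.

Request:
drive_tool(commands="0.007 0.2 0 0 0 0 100;0.007 0.4 0 0 0 0 100;0.007 0.4 0 0 0 0 100;0.007 0.4 0 0 0 0 100;0.007 0.4 0 0 0 0 100;0.007 0.4 0 0 0 0 100;0.007 0.4 0 0 0 0 100;0.007 0.4 0 0 0 0 100;0.007 0.4 0 0 0 0 100;0.007 0.4 0 0 0 0 100;0.007 0.4 0 0 0 0 100;0.007 0.4 0 0 0 0 100;0.007 0.4 0 0 0 0 100;0.007 0.4 0 0 0 0 100;0.007 0.4 0 0 0 0 100;0.007 0.4 0 0 0 0 100;0 0.28 0 0 0 0 100;0 0 -0.3 0 0 0 100;0 0 -0.3 0 0 0 100;0 0 0 0 0 0 100")

```text
time_s: 11.75
eef_pos: [606.6, 363.2, 126.9]
ee_rot: [0.001, 0.99, 0.141, -0.006]
force: [-1.0, -0.4, -1.4]
grip_width: 1.0
grip_force: 0.0
```

Request:
drive_tool(commands="0 0 -0.1 0 0 0 100;0 0 0 0 0 0 100;0 0 0 0 0 0 100;0 0 0 0 0 0 100")

```text
time_s: 12.08
eef_pos: [610.2, 363.7, 126.1]
ee_rot: [-0.0, 0.99, 0.141, 0.001]
force: [-0.1, 0.2, 0.9]
grip_width: 0.999
grip_force: 0.0
```

Request:
drive_tool(commands="0 0 -0.15 0 0 0 100;0 0 -0.15 0 0 0 100;0 0 -0.15 0 0 0 100;0 0 -0.15 0 0 0 100;0 0 -0.13 0 0 0 100;0 0 -0.05 0 0 0 100;0 0 0 0 0 0 100;0 0 0 0 0 0 75;0 0 0 0 0 0 60;0 0 0 0 0 0 50;0 0 0 0 0 0 50;0 0 0 0 0 0 50;0 0 0 0 0 0 50", force=30)

```text
time_s: 13.17
eef_pos: [610.2, 363.9, 47.9]
ee_rot: [-0.0, 0.99, 0.141, 0.001]
force: [0.4, -0.5, 5.7]
grip_width: 0.752
grip_force: 34.3
```

Request:
drive_tool(commands="0 0 0.05 0 0 0 50;0 0 0.1 0 0 0 50;0 0 0.2 0 0 0 50;0 0 0.35 0 0 0 50;0 0 0.4 0 0 0 50;0 0 0.3 0 0 0 50;0 0 0 0 0 0 50;0 0 0 0 0 0 50", force=40)

```text
time_s: 13.83
eef_pos: [609.7, 364.0, 188.3]
ee_rot: [-0.0, 0.99, 0.141, 0.002]
force: [1.1, -1.1, -5.0]
grip_width: 0.753
grip_force: 45.5
```

Request:
drive_tool(commands="-0.045 -0.204 0 0 0 0 50;-0.085 -0.384 0 0 0 0 50;-0.085 -0.384 0 0 0 0 50;-0.085 -0.384 0 0 0 0 50;-0.085 -0.384 0 0 0 0 50;-0.085 -0.384 0 0 0 0 50;-0.085 -0.384 0 0 0 0 50;-0.085 -0.384 0 0 0 0 50;-0.085 -0.384 0 0 0 0 50;-0.085 -0.384 0 0 0 0 50;-0.085 -0.384 0 0 0 0 50;-0.085 -0.384 0 0 0 0 50;-0.085 -0.384 0 0 0 0 50;-0.085 -0.384 0 0 0 0 50;-0.085 -0.384 0 0 0 0 50;-0.085 -0.384 0 0 0 0 50;-0.04 -0.18 0 0 0 0 50;0 0 0 0 0 0 50;0 0 0 0 0 0 50;0 0 0 0 0 0 50")

```text
time_s: 15.5
eef_pos: [473.1, -249.7, 185.2]
ee_rot: [-0.001, 0.99, 0.141, -0.001]
force: [0.0, 0.5, -3.1]
grip_width: 0.753
grip_force: 45.7
```

```bash
python3 -c "
from chk import *
overlay('flask_large_center',47.9,'pics/e.png')"
```

```text
(no output)
```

View pics/e.png

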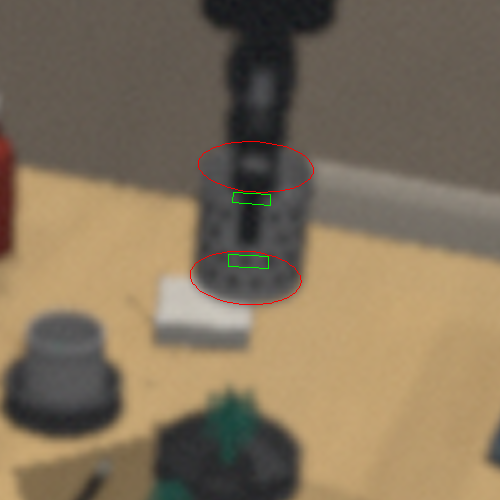

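Request:
drive_tool(commands="0.008 0 -0.2 0 0 0 50;0 0 -0.2 0 0 0 50;0 0 -0.1 0 0 0 50;0 0 0 0 0 0 50")

```text
time_s: 15.88
eef_pos: [473.6, -249.0, 134.1]
ee_rot: [-0.002, 0.99, 0.142, -0.002]
force: [0.1, -0.4, -2.5]
grip_width: 0.755
grip_force: 45.6
```

The large flask hangs upright and matches its outline. I'll lower it to the seat, where the TCP should be at about z = 56.

Request:
drive_tool(commands="0 0 -0.15 0 0 0 50;0 0 -0.15 0 0 0 50;0 0 -0.15 0 0 0 50;0 0 -0.1 0 0 0 50;0 0 -0.07 0 0 0 50;0 0 -0.05 0 0 0 50;0 0 -0.03 0 0 0 50;0 0 -0.02 0 0 0 50;0 0 0 0 0 0 50;0 0 0 0 0 0 50")

```text
time_s: 16.72
eef_pos: [474.5, -250.8, 64.7]
ee_rot: [0.0, 0.99, 0.141, 0.0]
force: [-0.3, 0.1, -3.1]
grip_width: 0.757
grip_force: 45.7
```

Request:
drive_tool(commands="0 0.005 -0.03 0 0 0 50;0 0 -0.02 0 0 0 50;0 0 -0.015 0 0 0 50;0 0 -0.01 0 0 0 50;0 0 -0.01 0 0 0 50;0 0 0 0 0 0 50;0 0 0 0 0 0 50;0 0 0 0 0 0 50")

```text
time_s: 17.38
eef_pos: [474.3, -250.2, 56.0]
ee_rot: [0.0, 0.99, 0.141, -0.0]
force: [-2.3, 1.3, 1.6]
grip_width: 0.749
grip_force: 46.0
```

Request:
drive_tool(commands="0 0 0 0 0 0 80;0 0 0 0 0 0 85;0 0 0 0 0 0 100;0 0 0 0 0 0 100;0 0 0 0 0 0 100;0 0 0 0 0 0 100;0 0 0.1 0 0 0 100;0 0 0.2 0 0 0 100;0 0 0.4 0 0 0 100;0 0 0.4 0 0 0 100;0 0 0.4 0 0 0 100;0 0 0 0 0 0 100")

```text
time_s: 18.38
eef_pos: [476.4, -251.7, 214.4]
ee_rot: [0.005, 0.99, 0.141, 0.005]
force: [1.0, 0.7, 1.1]
grip_width: 1.001
grip_force: 0.0
```

Request:
drive_tool(commands="0 0.2 0 0 0 0 100;0 0.4 0 0 0 0 100;0 0.4 0 0 0 0 100;0 0.4 0 0 0 0 100;0 0.4 0 0 0 0 100;0 0.4 0 0 0 0 100;0 0.4 0 0 0 0 100;0 0.4 0 0 0 0 100;0 0.4 0 0 0 0 100;0 0.4 0 0 0 0 100;0 0.4 0 0 0 0 100;0 0.4 0 0 0 0 100;0 0.4 0 0 0 0 100;0 0.4 0 0 0 0 100;0 0.4 0 0 0 0 100;-0.03 0.07 -0.2 0 0 0 100;0 0 -0.3 0 0 0 100;0 0 0 0 0 0 100;0 0 0 0 0 0 100;0 0 0 0 0 0 100")

```text
time_s: 20.05
eef_pos: [472.0, 336.7, 157.6]
ee_rot: [-0.0, 0.99, 0.141, 0.001]
force: [0.3, 0.1, 0.5]
grip_width: 1.002
grip_force: 0.0
```

Request:
drive_tool(commands="0 0 -0.2 0 0 0 100;0 0 -0.2 0 0 0 100;0 0 -0.2 0 0 0 100;0 0 -0.2 0 0 0 100;0 0 -0.12 0 0 0 100;0 0 0 0 0 0 100;0 0 0 0 0 0 65;0 0 0 0 0 0 50;0 0 0 0 0 0 40;0 0 0 0 0 0 40;0 0 0 0 0 0 40;0 0 0 0 0 0 40;0 0 0 0 0 0 40", force=30)

```text
time_s: 21.13
eef_pos: [472.1, 337.2, 65.5]
ee_rot: [-0.0, 0.99, 0.141, 0.001]
force: [0.1, -1.4, 6.9]
grip_width: 0.611
grip_force: 30.6
```

Request:
drive_tool(commands="0 0 0.05 0 0 0 40;0 0 0.1 0 0 0 40;0 0 0.2 0 0 0 40;0 0 0.35 0 0 0 40;0 0 0.4 0 0 0 40;0 0 0.3 0 0 0 40;0 0 0 0 0 0 40;0 0 0 0 0 0 40", force=40)

```text
time_s: 21.8
eef_pos: [471.5, 337.0, 205.6]
ee_rot: [-0.0, 0.99, 0.141, 0.002]
force: [-0.0, -0.8, -2.9]
grip_width: 0.608
grip_force: 42.9
```

Request:
drive_tool(commands="0 -0.2 0 0 0 0 40;0 -0.4 0 0 0 0 40;0 -0.4 0 0 0 0 40;0 -0.4 0 0 0 0 40;0 -0.4 0 0 0 0 40;0 -0.4 0 0 0 0 40;0 -0.4 0 0 0 0 40;0 -0.4 0 0 0 0 40;0 -0.4 0 0 0 0 40;0 -0.4 0 0 0 0 40;0 -0.4 0 0 0 0 40;-0.03 -0.29 0 0 0 0 40;0 0 0 0 0 0 40;0 0 0 0 0 0 40;0 0 0 0 0 0 40")

```text
time_s: 23.05
eef_pos: [467.7, -111.4, 202.8]
ee_rot: [-0.001, 0.99, 0.141, -0.001]
force: [-0.5, 0.6, -2.1]
grip_width: 0.61
grip_force: 43.3
```

```bash
python3 -c "
from chk import *
overlay('flask_tall_center',65.5,'pics/f.png')"
```

```text
(no output)
```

View pics/f.png

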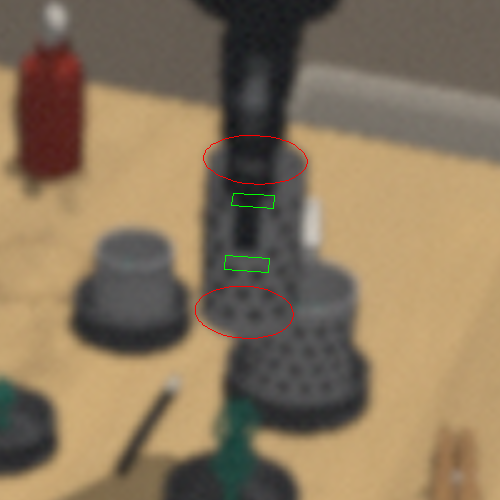

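Request:
drive_tool(commands="0.005 0 -0.15 0 0 0 40;0 0 -0.2 0 0 0 40;0 0 -0.2 0 0 0 40;0 0 -0.2 0 0 0 40;0 0 -0.15 0 0 0 40;0 0 -0.1 0 0 0 40;0 0 -0.1 0 0 0 40;0 0 0 0 0 0 40;0 0 0 0 0 0 40;0 0 0 0 0 0 40")

```text
time_s: 23.93
eef_pos: [469.3, -112.2, 94.5]
ee_rot: [0.0, 0.99, 0.141, 0.001]
force: [0.5, -0.2, -1.7]
grip_width: 0.603
grip_force: 43.3
```

Request:
drive_tool(commands="0 0 -0.05 0 0 0 40;0 0 -0.05 0 0 0 40;0 0 -0.03 0 0 0 40;0 0 -0.03 0 0 0 40;0 0 -0.02 0 0 0 40;0 0 -0.015 0 0 0 40;0 0 -0.01 0 0 0 40;0 0 -0.005 0 0 0 40;0 0 0 0 0 0 40;0 0 0 0 0 0 40;0 0 0 0 0 0 40")

```text
time_s: 24.85
eef_pos: [468.9, -112.2, 73.6]
ee_rot: [0.0, 0.99, 0.141, 0.0]
force: [-3.3, 1.9, 7.3]
grip_width: 0.606
grip_force: 43.8
```

Request:
drive_tool(commands="0 0 0 0 0 0 66;0 0 0 0 0 0 72;0 0 0 0 0 0 100;0 0 0 0 0 0 100;0 0 0 0 0 0 100;0 0 0 0 0 0 100;0 0 0.1 0 0 0 100;0 0 0.2 0 0 0 100;0 0 0.4 0 0 0 100;0 0 0.4 0 0 0 100;0 0 0.2 0 0 0 100;0 0 0 0 0 0 100")

```text
time_s: 25.85
eef_pos: [470.4, -112.9, 208.1]
ee_rot: [0.003, 0.99, 0.141, 0.004]
force: [-0.1, 0.3, 0.1]
grip_width: 0.996
grip_force: 0.0
```

Request:
drive_tool(commands="0 0.2 0 0 0 0 100;0 0.4 0 0 0 0 100;0 0.4 0 0 0 0 100;0 0.4 0 0 0 0 100;0 0.4 0 0 0 0 100;0 0.4 0 0 0 0 100;0 0.4 0 0 0 0 100;0 0.4 0 0 0 0 100;0 0.18 0 0 0 0 100;0 0 -0.3 0 0 0 100;0 0 -0.4 0 0 0 100;0 0 -0.3 0 0 0 100;0 0 0 0 0 0 100;0 0 0 0 0 0 100;0 0 0 0 0 0 100")

```text
time_s: 27.1
eef_pos: [469.7, 206.0, 104.6]
ee_rot: [-0.0, 0.99, 0.141, 0.001]
force: [-0.1, -0.3, 1.4]
grip_width: 1.001
grip_force: 0.0
```

Request:
drive_tool(commands="-0.01 0 -0.2 0 0 0 100;0 0 -0.2 0 0 0 100;0 0 -0.2 0 0 0 100;0 0 0 0 0 0 100;0 0 0 0 0 0 100;0 0 0 0 0 0 60;0 0 0 0 0 0 50;0 0 0 0 0 0 40;0 0 0 0 0 0 30;0 0 0 0 0 0 30;0 0 0 0 0 0 30;0 0 0 0 0 0 30;0 0 0 0 0 0 30;0 0 0 0 0 0 30", force=30)

```text
time_s: 28.27
eef_pos: [468.3, 206.0, 43.8]
ee_rot: [-0.0, 0.99, 0.141, 0.001]
force: [-1.9, 0.2, 6.1]
grip_width: 0.463
grip_force: 29.7
```

Request:
drive_tool(commands="0 0 0.05 0 0 0 30;0 0 0.1 0 0 0 30;0 0 0.2 0 0 0 30;0 0 0.35 0 0 0 30;0 0 0.4 0 0 0 30;0 0 0.3 0 0 0 30;0.15 -0.333 0 0 0 0 30;0.15 -0.333 0 0 0 0 30;0.15 -0.333 0 0 0 0 30;0.15 -0.333 0 0 0 0 30;0.15 -0.333 0 0 0 0 30;0.15 -0.333 0 0 0 0 30;0.15 -0.333 0 0 0 0 30;0.15 -0.333 0 0 0 0 30;0.15 -0.333 0 0 0 0 30;0.147 -0.333 0 0 0 0 30;0 0 0 0 0 0 30;0 0 0 0 0 0 30;0 0 0 0 0 0 30", force=35)

```text
time_s: 29.85
eef_pos: [617.2, -126.8, 183.1]
ee_rot: [-0.0, 0.99, 0.141, -0.0]
force: [-0.3, 0.2, -1.8]
grip_width: 0.462
grip_force: 35.9
```

```bash
python3 -c "
from chk import *
overlay('flask_small_center',43.8,'pics/g.png')"
```

```text
(no output)
```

View pics/g.png

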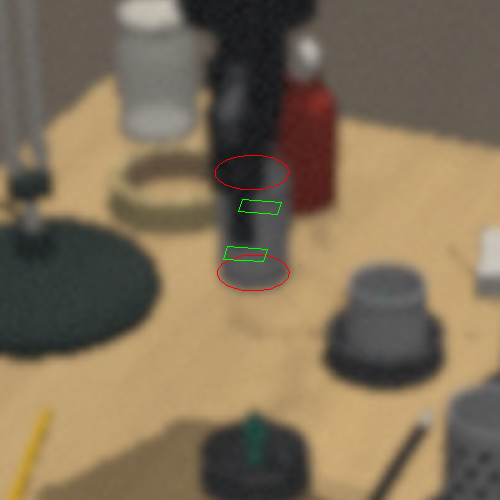

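The small flask is upright and lined up with its base, so I'll lower it.

Request:
drive_tool(commands="0.005 0 -0.15 0 0 0 30;0 0 -0.2 0 0 0 30;0 0 -0.2 0 0 0 30;0 0 -0.2 0 0 0 30;0 0 -0.15 0 0 0 30;0 0 -0.1 0 0 0 30;0 0 -0.1 0 0 0 30;0 0 0 0 0 0 30;0 0 0 0 0 0 30;0 0 0 0 0 0 30")

```text
time_s: 30.73
eef_pos: [618.5, -127.2, 73.9]
ee_rot: [0.0, 0.99, 0.141, 0.001]
force: [0.8, -0.7, -1.4]
grip_width: 0.464
grip_force: 36.0
```

Request:
drive_tool(commands="0 0 -0.05 0 0 0 30;0 0 -0.05 0 0 0 30;0 0 -0.03 0 0 0 30;0 0 -0.03 0 0 0 30;0 0 -0.03 0 0 0 30;0 0 -0.02 0 0 0 30;0 0 -0.01 0 0 0 30;0 0 -0.005 0 0 0 30;0 0 0 0 0 0 30;0 0 0 0 0 0 30;0 0 0 0 0 0 30")

```text
time_s: 31.65
eef_pos: [618.0, -127.2, 51.9]
ee_rot: [0.0, 0.99, 0.141, 0.0]
force: [-6.8, 1.4, 12.2]
grip_width: 0.459
grip_force: 37.4
```

Contact came at the seat height. I'll release, rise and move aside.

Request:
drive_tool(commands="0 0 0 0 0 0 52;0 0 0 0 0 0 60;0 0 0 0 0 0 100;0 0 0 0 0 0 100;0 0 0 0 0 0 100;0 0 0 0 0 0 100;0 0 0 0 0 0 100;0 0 0.1 0 0 0 100;0 0 0.2 0 0 0 100;0 0 0.4 0 0 0 100;0 0 0.4 0 0 0 100;0 0.3 0.2 0 0 0 100;0 0.4 0 0 0 0 100;0 0.4 0 0 0 0 100;0 0.4 0 0 0 0 100;0 0.4 0 0 0 0 100;0 0.2 0 0 0 0 100;0 0 0 0 0 0 100;0 0 0 0 0 0 100;0 0 0 0 0 0 100")

```text
time_s: 33.32
eef_pos: [618.1, 82.1, 180.7]
ee_rot: [0.0, 0.99, 0.141, 0.0]
force: [-0.0, -0.8, -0.7]
grip_width: 1.004
grip_force: 0.0
```

```bash
python3 - <<'E'
from sil import *
o=[]
for n in("scene","top"):
    c=capture(n); im,_=mask(c,75)
    for m,x,y in(("small",618,-127),("short",598,-284),("tall",468.5,-112),("large",474,-250)):
        d,h=DIM[f"flask_{m}_center"]
        for z,col in((8,(0,255,255)),(8+h,(0,0,255))): cv2.polylines(im,[(proj(c,ring(x,y,d/2,z))*Z+2).astype(int)],True,col,1)
    k=(proj(c,[540,-190,30])[0]*Z).astype(int); o.append(im[k[1]-300:k[1]+300,k[0]-350:k[0]+350])
cv2.imwrite("pics/z.png",cv2.resize(np.hstack(o),(800,343),interpolation=cv2.INTER_AREA)); print(sense()["eef_pos"])
E
```

```text
[618.12964747  81.5263275  180.53512487]
```

View pics/z.png

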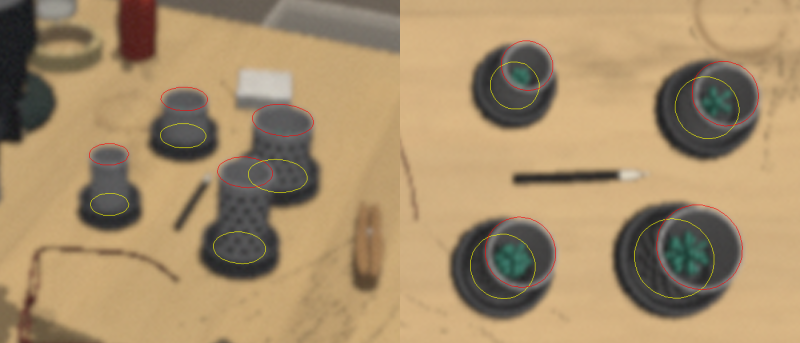

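All four rims match the seated outlines in both views, so each flask is upright over its own tree. I'm handing the job in.

```bash
python3 -c "
from rig import *
print(finish_job())"
```

```text
the job is handed in; nothing more can be done
None
```

All four flasks are seated upright over their own trees in the matching bases and released, with the arm clear; I handed the job in at about 33 s of the 104 s allowed.

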